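# Sweep the wood blanks into the bay on the dolls' house bench

## Robot

A 6-joint arm with a two-finger parallel gripper is mounted at the origin on the work surface. World frame = base frame: x ahead of the robot, y to its left, z up, the work surface at z = 0. Lengths are in m, angles in degrees, forces in N, time in s.
With the tool pointing down it reaches from about 0.425 to 0.95 m from the base axis. Payload 3.5 kg.
Tool frame: the origin (TCP) lies at the very end of the fingers, on their centre line; the grasp point (between the pads) lies 19 mm behind it (manip.pinch_z is the distance from the TCP to the grasp point, in m); z points along the fingers, y is the line along which they close (so a half turn about z gives the same grasp; the last joint's range is limited). The gripper opens to 85 mm and grips with 20 to 120 N. Pads are 22 mm wide; open, the fingers measure 114 mm over their backs; the gripper's body (76 mm by 85 mm) begins 54 mm behind the grasp point. The pads swing forward as they close: fully open they stand 13 mm farther back than shut.
Start: joints at [-80.157, 16.404, 90.338, -0, 73.258, -8.594], TCP at [0.214, -0.64, 0.197] pointing down, gripper open.
Joint ranges: [-158.93, 158.93], [-51.34, 127.21], [12.03, 142.37], [-87.48, 267.48], [13.55, 161.25], [-162.69, 162.69]. Speed limits (degrees/s): [159.86, 159.86, 180, 180, 180, 180].

## Interface

Orientations are given as [roll, pitch, yaw] about the fixed x, y, z axes, in that order (R = Rz(yaw) Ry(pitch) Rx(roll)).
In Python, from bench import manip, optics, ticket gives the robot as it stands.
- The arm moves only by the tool carry_out, never from a script. Its argument "steps" is a list of rows, each a list of 4 numbers: the shift along the tool's x, y, z in mm, then the turn about the tool's z in rad. A call has 1 to 5 rows; each row shifts and turns the commanded pose from where the row before left it, along the tool's axes as they then stand; what a row does not reach is not made up. A row lasts 1/10 s, in which the tool goes at most 50 mm and 8.59 degrees, less where a joint would pass 70% of its speed; a pose out of reach is approached as far as the arm can. A call with a gripper value outside its range is refused whole. "grip" is the opening, from -1 (shut) to 1 (fully open), set as the call begins (left out, the last holds). The fingers move at their own pace and stop on an object; the grip force is fixed at half the most. Time passes only in rows, so rows that do not move let the fingers close. It gives the time, the measured TCP pose, the force, the opening and the grip force at its end, in the units of the state.
- manip.sense(): the state, without advancing time (a new reading comes with each control period).
- optics.snapshot(name): name is "side" or "top" or "wrist"; returns a dict with "color" (400x640x3 uint8, red, green, blue), "fovy" (degrees; the focal length in pixels is half the picture's height over the tangent of half this angle, whatever the lens; pixels are square), "cx", "cy" (the principal point, pixels), "k1" (the pictures are not rectified: a ray, as slopes to the right and down, at radius r is drawn at 1 + k1 r^2 times it, then the intrinsics apply), "origin" and "attitude" of the camera in the world. Camera axes: x right, y down, z forward; pixel columns grow to the right and rows downward; lengths in m; the calibration is good to about 2 mm. A picture is of the moment at which its call begins. There is no depth.
- ticket.close_job(): hands the job in; it is judged then, once.
The state is a dict: "time": time; "q": joint angles; "qd": joint speeds; "joint_efforts": joint torques, N m; "tcp_pos": TCP position; "orientation": TCP orientation; "wrist_force": force on the tool from outside, world axes, zero at the start; "ft_torque": the same for the moment, N m; "gripper_width": finger opening in m; "grip_force": force on a finger pad.
Only numpy, scipy, OpenCV 4.12 (cv2) and the standard library are available. Lean on these libraries where they do the work, as an engineer would, in place of code of your own. Each camera call takes 0.05 s, during which the arm holds its last target. There are 200 camera calls.

## Task

Clear the dolls' house maker's bench: with the fingertips, gently sweep the three small flat blanks of bare pale wood (a disc, a square and a six-sided one) along the bench top, through the open side of the low three-sided wooden bay, until each lies wholly inside it. Only push them: never lift them off the bench or tip them up, and do not bat them so they shoot away. Leave the miniature furniture, the jar and the mug where they stand, and finish with the fingers clear of everything.

Things in the scene. Friction and masses are not known exactly. Their poses are not given: they have to be found in the camera images.
- bay: Fixed dark wood fence on the bench, open on one long side (the mouth; no step). Inside 220 mm wide, 120 deep; fences 12 mm thick, 25 high on both sides and back. Origin on the bench at the middle of the mouth line; +y points into the bay (back fence at 120 mm), x runs along the mouth (side fences at -110 and +110 mm), z up. At the robot's left, mouth towards world -y, turned up to 0.25 rad.
- disc_blank: Loose round blank of pale wood, 40 mm across, 18 mm thick, about 25 g, lying flat on the bench. Origin at the centre of its underside, z up.
- square_blank: Loose square blank of pale wood, 36 by 36 mm, 18 mm thick, about 28 g, lying flat. Origin at the centre of its underside, x and y square to its sides.
- hex_blank: Loose six-sided blank of pale wood, 38 mm across flats (44 mm across corners), 18 mm thick, about 25 g, lying flat. Origin at the centre of its underside; x axis square to one flat.
- footstool: Loose bystander among the blanks: miniature round footstool of dark wood, 38 mm across, 38 mm high, four legs. Origin at the centre of its underside. Leave it standing in place.
- tea_table: Loose bystander among the blanks: miniature tea table of dark wood, top 36 by 44 mm, 44 mm high, four legs. Origin at the centre of its underside. Leave it standing in place.
- chair: Loose bystander beyond the blanks: miniature dark wood chair, seat 36 by 36 mm, 87 mm high. Origin at the centre of its underside. Leave it standing in place.
- chest: Loose bystander beyond the blanks: miniature dark wood chest of drawers, 48 by 90 mm, 72 mm high. Origin at the centre of its underside. Leave it standing in place.
- glue_jar: Loose bystander to the right: closed glue jar, 54 mm across, 75 mm high. Origin at the centre of its underside. Leave it standing in place.
- mug: Loose bystander at the right: white mug, 76 mm across and 90 mm high, with a handle. Origin at the centre of its underside. Leave it standing in place.

How it is judged:
By the outcome, as a careful person would: the job done as asked, in the order asked, and still so for the second after the job is handed in, with the robot touching nothing.
It also fails if it takes over 72 s, if anything falls off the work surface, if the arm or the gripper's body presses on something with over 40 N, if the wrist force passes 120 N, or if a joint passes its speed limit or range.

## Working session

There is one attempt and no reset: what is moved stays moved. The work goes in short steps, Python scripts to look and compute and a tool call to move; the robot and the scene stay as the last step left them, time stands still between calls to the robot, and variables do not carry over. Pictures are saved under pics/ and viewed, at most 10 in all, crops included, and the job is handed in when it is done.

Besides the shell and the picture viewer there is one more tool, called after ">>>" in YAML: its name, and indented under it one key for each argument. carry_out: Moves the arm, as the interface text tells. Its arguments: {"type":"object","properties":{"steps":{"type":"array","items":{"type":"array","items":{"type":"number"}}},"grip":{"type":"number"}},"required":["steps"]}

```bash
mkdir -p pics; cat > h.py <<'E'
import numpy as np, cv2
from bench import manip, optics, ticket
from scipy.spatial.transform import Rotation as R
def cam(s):
    A=np.array(s["attitude"],float)
    Rm=A if A.shape==(3,3) else R.from_euler('xyz',A,degrees=True).as_matrix()
    f=200/np.tan(np.radians(s["fovy"]/2)); return Rm,np.array(s["origin"],float),f
def p2w(s,u,v,z):
    Rm,o,f=cam(s); d=np.array([(u-s["cx"])/f,(v-s["cy"])/f]); x=d.copy()
    for _ in range(20): x=d/(1+s["k1"]*(x@x))
    r=Rm@np.array([x[0],x[1],1]); return (o+r*(z-o[2])/r[2])[:2]
def save(s,n): cv2.imwrite(f"pics/{n}.png",s["color"][:,:,::-1])
E
python3 - <<'E'
from h import *
for n in("top","side"):
    s=optics.snapshot(n); save(s,n+"0"); print({k:v for k,v in s.items() if k!="color"})
print(manip.sense())
E
```

```text
{'fovy': 57.03657528464574, 'cx': 315.7920423722503, 'cy': 191.264313096383, 'k1': 0.027008903249107177, 'origin': array([ 0.52458558, -0.07118412,  0.98711446]), 'attitude': array([-173.42043935,    0.52820567,  -89.59470148])}
{'fovy': 45.95960085978662, 'cx': 318.5076334126393, 'cy': 205.2521840366903, 'k1': 0.037422165904960565, 'origin': array([0.26643983, 0.6220208 , 0.64096771]), 'attitude': array([-126.99905449,   -1.29340232, -151.03648727])}
{'time': 0.1, 'q': array([-8.01586395e+01,  1.64492991e+01,  9.04155242e+01,  2.17758287e-03,
        7.32598101e+01, -8.59508629e+00]), 'qd': array([-0.01158712, -0.13680404, -0.26144669, -0.03057777, -0.0213481 ,
        0.02951187]), 'joint_efforts': array([ 6.06405265e-04, -4.07297516e+01, -2.93696988e+01, -9.20733851e-05,
        3.45944783e-03, -3.49491593e-06]), 'tcp_pos': array([ 0.21338306, -0.63966918,  0.19596428]), 'orientation': array([-1.79877078e+02, -2.06870577e-02,  1.84357952e+01]), 'wrist_force': array([-0.64042692, -0.26321165,  0.20739838]), 'ft_torque': array([-0.04755956,  0.03862952, -0.00655195]), 'grip_force': 0.0, 'gripper_width': 0.08493455262917278}
```

View pics/top0.png

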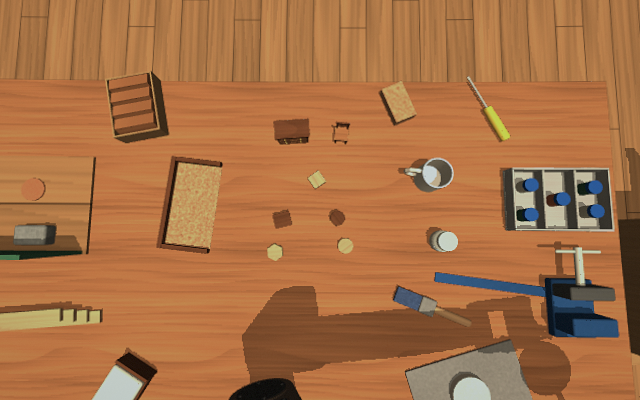

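View pics/side0.png

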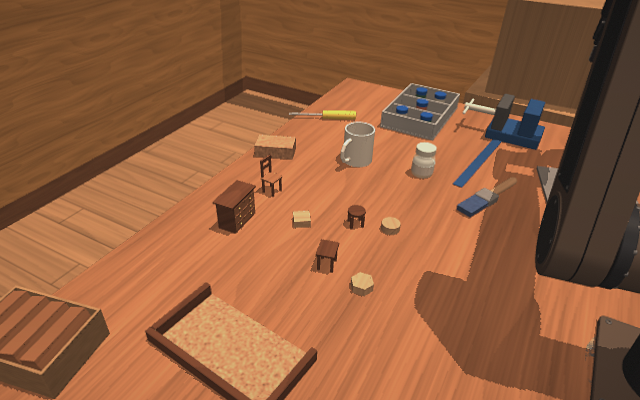

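The top view shows the bay at (190,205) with its mouth to the right, the square at (317,179), the hex at (275,252) and the disc at (345,245). The tea table is at (282,218), the footstool at (336,217), the chest at (292,131) and the chair at (341,132). The side view agrees.

```bash
cat >> h.py <<'E'
def blanks(s):
    c=cv2.cvtColor(s["color"],cv2.COLOR_RGB2HSV)
    m=cv2.inRange(c,(19,60,140),(32,190,255))
    n,l,st,ce=cv2.connectedComponentsWithStats(m)
    out=[]
    for i in range(1,n):
        if 60<st[i,4]<900 and 150<ce[i][0]<420 and 140<ce[i][1]<330:
            cs,_=cv2.findContours((l==i).astype('uint8'),0,2)
            w=np.array([p2w(s,*p,.018) for p in cs[0][:,0]])
            (cx,cy),wh,a=cv2.minAreaRect((w*1000).astype('float32'))
            out.append((np.round(ce[i]),st[i,4],np.round(p2w(s,*ce[i],.014),4),np.round(wh),round(a)))
    return out
E
python3 - <<'E'
from h import *
s=optics.snapshot("top")
for b in blanks(s): print(b)
for n,u,v,z in[("tea",282.5,218,.044),("foot",336.5,217,.038),("chestA",275,121,.072),("chestB",309,138,.072),("chestfront",309,142,.03),("chair",341,136,.04),("jar",446,241,.075),("mug",438,173,.09),
 ("mouthtop_out",222,161,.025),("mouthtop_in",221,166,.025),("mouthbot_in",209,246,.025),("mouthbot_out",208,252,.025),("backtop",175,157,.025),("backbot",161,247,.025)]: print(n,np.round(p2w(s,u,v,z),3))
a=s["color"][140:270,150:360,::-1]; cv2.imwrite("pics/c0.png",cv2.resize(a,None,fx=3.8,fy=3.8,interpolation=cv2.INTER_CUBIC))
E
```

```text
(array([182., 171.]), np.int32(62), array([0.6881, 0.2968]), array([20., 52.]), 79)
(array([202., 179.]), np.int32(82), array([0.6682, 0.2436]), array([33., 53.]), 40)
(array([316., 179.]), np.int32(178), array([ 0.6693, -0.0628]), array([35., 36.]), 34)
(array([194., 194.]), np.int32(111), array([0.627 , 0.2623]), array([34., 62.]), 32)
(array([194., 224.]), np.int32(83), array([0.5474, 0.2583]), array([33., 47.]), 86)
(array([188., 238.]), np.int32(93), array([0.511 , 0.2722]), array([27., 50.]), 8)
(array([345., 245.]), np.int32(172), array([ 0.4946, -0.1385]), array([36., 36.]), 0)
(array([274., 252.]), np.int32(183), array([0.4769, 0.0457]), array([40., 37.]), 64)
tea [0.564 0.023]
foot [ 0.568 -0.115]
chestA [0.81  0.044]
chestB [ 0.766 -0.044]
chestfront [ 0.767 -0.043]
chair [ 0.781 -0.127]
jar [ 0.51  -0.381]
mug [ 0.675 -0.362]
mouthtop_out [0.715 0.188]
mouthtop_in [0.701 0.19 ]
mouthbot_in [0.491 0.214]
mouthbot_out [0.476 0.216]
backtop [0.725 0.313]
backbot [0.488 0.337]
```

View pics/c0.png

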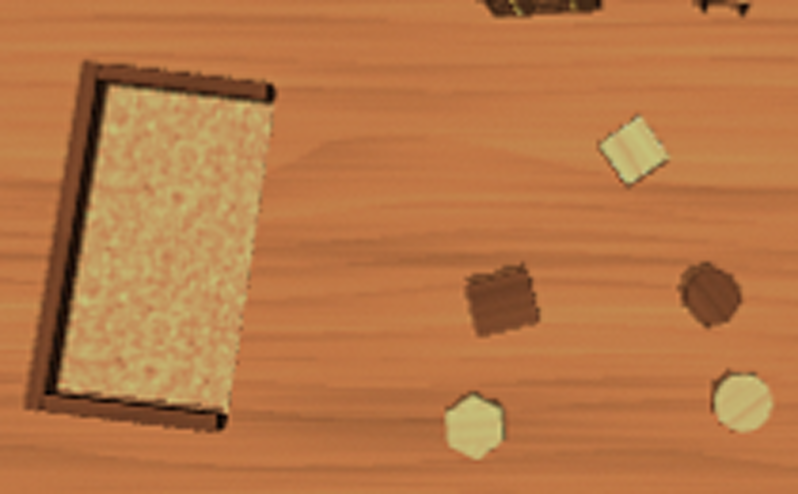

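The crop confirms the hex has vertices along ±x world, and the square is turned about 34°. The lane from the blanks to the bay runs between the tea table and the robot. Plan: part the fingers about 25 mm as a two-point cradle, then push the hex first (bay centre), the disc next (low-x side) and the square last (high-x side).

>>> carry_out:
  steps:
    - [36, -24, 0, 0]
    - [36, -24, 0, 0]
    - [36, -24, 0, 0]
    - [36, -24, 0, 0]
    - [36, -24, 0, 0]
  grip: -0.41

```text
time: 0.65
tcp_pos: [0.347, -0.4679, 0.1968]
orientation: [-180.0, -0.0, 18.4]
wrist_force: [-0.1, -0.4, 0.2]
gripper_width: 0.0254
grip_force: 0.0
```

>>> carry_out:
  steps:
    - [36, -24, 0, 0]
    - [36, -24, 0, 0]
    - [36, -24, 0, 0]
    - [36, -24, 0, 0]
    - [36, -24, 0, 0]

```text
time: 1.15
tcp_pos: [0.4798, -0.2971, 0.197]
orientation: [-180.0, 0.0, 18.4]
wrist_force: [0.6, -0.7, -0.3]
gripper_width: 0.0254
grip_force: 0.0
```

>>> carry_out:
  steps:
    - [0, 0, 0, -0.145]
    - [0, 0, 0, -0.145]
    - [0, 0, 0, -0.145]
    - [0, 0, 0, -0.145]
    - [0, 0, 0, -0.145]

```text
time: 1.65
tcp_pos: [0.479, -0.2985, 0.1968]
orientation: [-180.0, -0.0, 60.3]
wrist_force: [-0.6, -0.2, 0.2]
gripper_width: 0.0251
grip_force: 0.0
```

```bash
cat >> h.py <<'E'
def go(x,y,z):
    s=manip.sense(); p=s["tcp_pos"]; M=R.from_euler('xyz',s["orientation"],degrees=True).as_matrix()
    print("t",round(s["time"],1),"tcp",np.round(p,4),"yaw",round(s["orientation"][2],1),"w",round(s["gripper_width"],3),"F",np.round(s["wrist_force"],1),"-> tool mm",np.round(1000*M.T@(np.array([x,y,z])-p)),"bay",bay(*p[:2]))
def bay(x,y):
    e=np.array([.112,.9937]); d=np.array([x-.596,y-.202])*1000; return np.round([d@[e[1],-e[0]],d@e])
E
python3 -c "
from h import *
go(.452,.002,.05);go(.452,.002,.006);go(.603,.267,.006)"
```

```text
t 1.6 tcp [ 0.479  -0.2985  0.1968] yaw 60.3 w 0.025 F [-0.6 -0.2  0.2] -> tool mm [ 248. -172.  147.] bay [ -60. -510.]
t 1.6 tcp [ 0.479  -0.2985  0.1968] yaw 60.3 w 0.025 F [-0.6 -0.2  0.2] -> tool mm [ 248. -172.  191.] bay [ -60. -510.]
t 1.6 tcp [ 0.479  -0.2985  0.1968] yaw 60.3 w 0.025 F [-0.6 -0.2  0.2] -> tool mm [ 553. -172.  191.] bay [ -60. -510.]
```

>>> carry_out:
  steps:
    - [31, -21.5, 0, 0]
    - [31, -21.5, 0, 0]
    - [31, -21.5, 0, 0]
    - [31, -21.5, 0, 0]
    - [31, -21.5, 0, 0]

```text
time: 2.15
tcp_pos: [0.463, -0.1093, 0.1969]
orientation: [-180.0, -0.0, 60.0]
wrist_force: [1.1, 0.1, 0.6]
gripper_width: 0.025
grip_force: 0.0
```

>>> carry_out:
  steps:
    - [31, -21.5, 0, 0]
    - [31, -21.5, 0, 0]
    - [31, -21.5, 0, 0]
    - [0, 0, 30, 0]
    - [0, 0, 40, 0]

```text
time: 2.65
tcp_pos: [0.4563, 0.0029, 0.129]
orientation: [179.6, -0.1, 60.1]
wrist_force: [-0.6, -0.4, -0.6]
gripper_width: 0.0249
grip_force: 0.0
```

>>> carry_out:
  steps:
    - [0, 0, 40, 0]
    - [0, 0, 40, 0]
    - [0, 0, 25, 0]
    - [0, 0, 10, 0]
    - [0, 0, 5, 0]

```text
time: 3.15
tcp_pos: [0.4537, 0.0021, 0.0064]
orientation: [-179.9, 0.0, 60.0]
wrist_force: [-0.6, -0.2, -0.1]
gripper_width: 0.0252
grip_force: 0.0
```

```bash
python3 -c "
from h import *
go(.477,.0457,.006);go(.603,.267,.006)
s=optics.snapshot('top')
print([b[2:] for b in blanks(s)])
w=optics.snapshot('wrist');cv2.imwrite('pics/w1.png',np.vstack([s['color'][150:350,:,::-1],w['color'][:,:,::-1]]))"
```

```text
t 3.1 tcp [0.4537 0.0021 0.0064] yaw 60.0 w 0.025 F [-0.6 -0.2 -0.1] -> tool mm [49. -2.  0.] bay [-119. -215.]
t 3.1 tcp [0.4537 0.0021 0.0064] yaw 60.0 w 0.025 F [-0.6 -0.2 -0.1] -> tool mm [304.  -3.   0.] bay [-119. -215.]
[(array([0.6871, 0.2967]), array([19., 51.]), 79), (array([0.643 , 0.2554]), array([ 42., 109.]), 47), (array([ 0.6691, -0.0627]), array([35., 36.]), 34), (array([0.5837, 0.2167]), array([30., 53.]), 85), (array([0.5472, 0.2583]), array([33., 47.]), 86), (array([0.511 , 0.2722]), array([27., 50.]), 8), (array([ 0.4946, -0.1386]), array([36., 36.]), 0)]
```

View pics/w1.png

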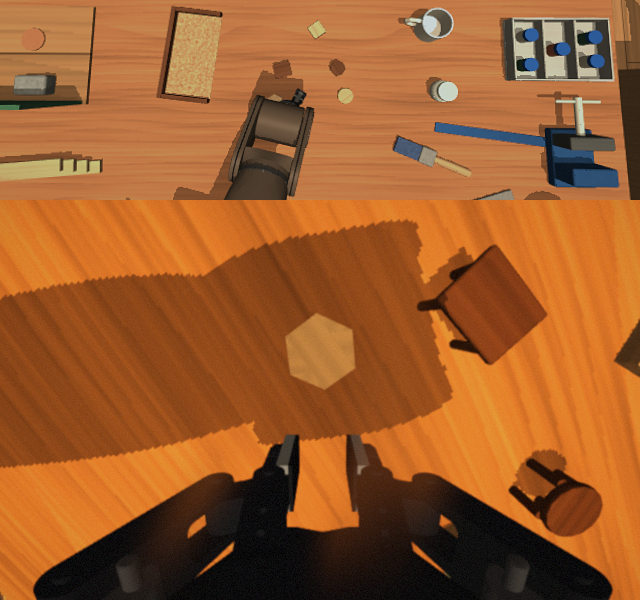

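The lower half of the picture (wrist view) shows the hex at (320,350), ahead of and centred on the finger gap at about (323,450), with a vertex towards the fingers. The tea table and footstool are off to the right, clear of the lane. I push now.

>>> carry_out:
  steps:
    - [8, 0, 0, 0]
    - [8, 0, 0, 0]
    - [8, 0, 0, 0]
    - [10, 0, 0, 0]
    - [12, 0, 0, 0]

```text
time: 3.75
tcp_pos: [0.478, 0.0427, 0.0076]
orientation: [180.0, -0.0, 60.0]
wrist_force: [-0.6, 0.6, 0.1]
gripper_width: 0.025
grip_force: 0.0
```

>>> carry_out:
  steps:
    - [12, 0, 0, 0]
    - [12, 0, 0, 0]
    - [12, 0, 0, 0]
    - [12, 0, 0, 0]
    - [12, 0, 0, 0]

```text
time: 4.25
tcp_pos: [0.5078, 0.0947, 0.0072]
orientation: [-180.0, 0.0, 60.0]
wrist_force: [0.4, 0.1, -0.9]
gripper_width: 0.0253
grip_force: 0.0
```

```bash
python3 -c "
from h import *
go(.603,.267,.006)
w=optics.snapshot('wrist');save(w,'w2')"
```

```text
t 4.2 tcp [0.5078 0.0947 0.0072] yaw 60.0 w 0.025 F [ 0.4  0.1 -0.9] -> tool mm [197.  -4.   1.] bay [ -76. -116.]
```

View pics/w2.png

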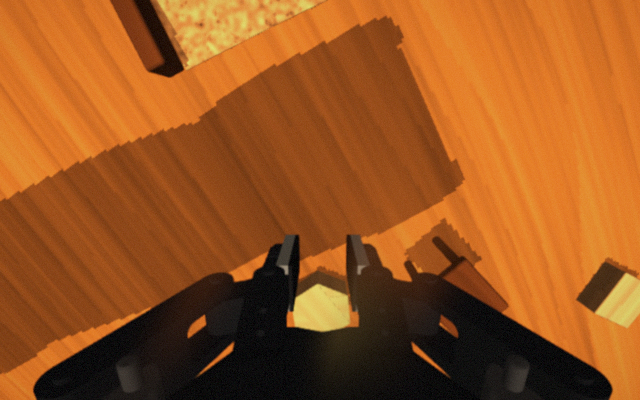

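The wrist view shows the hex at (320,308), about 40 mm behind the fingertips. It was left behind, so I'll check the side camera before going on.

```bash
python3 -c "
from h import *
s=optics.snapshot('side');a=s['color'][150:400,200:500,::-1];cv2.imwrite('pics/s3.png',cv2.resize(a,None,fx=2.4,fy=2.4))"
```

```text
(no output)
```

View pics/s3.png

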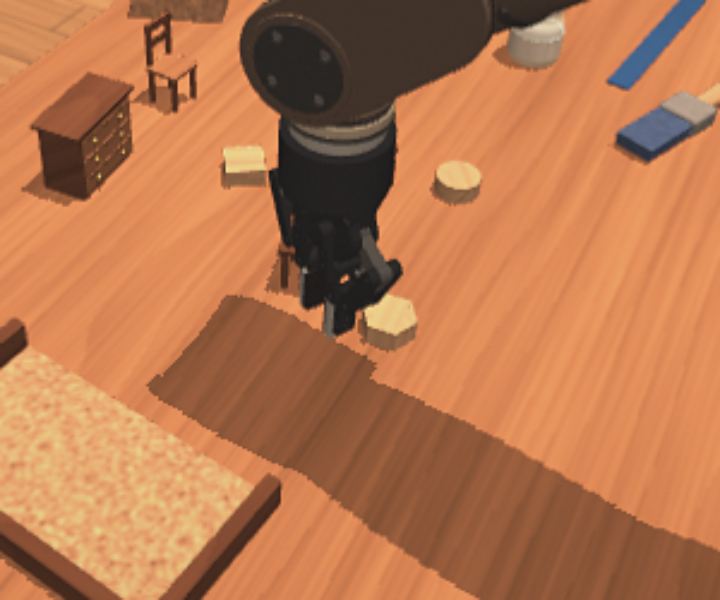

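The side view shows the hex lying flat at crop (392,315), behind the fingertips, which passed over its top. When part-open the tips stand higher than the TCP, so I need to find the true tip height by touching the bench.

>>> carry_out:
  steps:
    - [0, 0, -30, 0]
    - [0, 0, -30, 0]
    - [-40, 0, 0, 0]
    - [-40, 0, 0, 0]
    - [-40, 0, 0, 0]

```text
time: 4.85
tcp_pos: [0.4465, -0.0111, 0.0675]
orientation: [180.0, 0.0, 60.0]
wrist_force: [0.0, -1.1, 0.3]
gripper_width: 0.0253
grip_force: 0.0
```

>>> carry_out:
  steps:
    - [0, 0, 0, 0]
    - [0, 0, 20, 0]
    - [0, 0, 20, 0]
    - [0, 0, 15, 0]
    - [0, 0, 4, 0]

```text
time: 5.35
tcp_pos: [0.4459, -0.0095, 0.0065]
orientation: [-179.8, 0.1, 60.0]
wrist_force: [-0.9, 0.1, -0.3]
gripper_width: 0.0252
grip_force: 0.0
```

```bash
python3 -c "
from h import *
s=optics.snapshot('side');print(p2w(s,363.3,281.2,.018))
for b in blanks(optics.snapshot('top')): print(b)
go(.603,.267,.006)
w=optics.snapshot('wrist');save(w,'w4')"
```

```text
[0.47397061 0.050346  ]
(array([201., 179.]), np.int32(73), array([0.6682, 0.2448]), array([32., 48.]), 82)
(array([316., 179.]), np.int32(179), array([ 0.6692, -0.0628]), array([35., 36.]), 34)
(array([194., 194.]), np.int32(113), array([0.6274, 0.2622]), array([32., 59.]), 17)
(array([211., 211.]), np.int32(66), array([0.5836, 0.2162]), array([30., 52.]), 66)
(array([194., 224.]), np.int32(85), array([0.547 , 0.2587]), array([33., 49.]), 86)
(array([188., 238.]), np.int32(93), array([0.511, 0.272]), array([27., 50.]), 8)
(array([345., 245.]), np.int32(174), array([ 0.4946, -0.1386]), array([36., 36.]), 0)
t 5.5 tcp [ 0.4469 -0.0097  0.0077] yaw 60.0 w 0.025 F [0.3 0.5 0.2] -> tool mm [318.  -3.   2.] bay [-124. -227.]
```

View pics/w4.png

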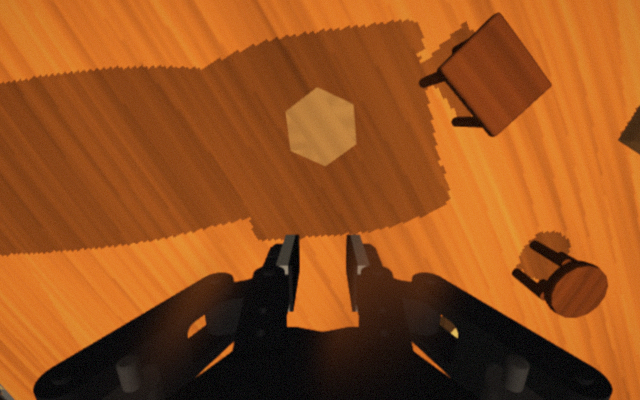

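The hex is at (321,127), unmoved and ahead of the fingers. So the tips stand about 11 mm or more above the TCP at this opening. I'll lower gently until they touch.

>>> carry_out:
  steps:
    - [0, 0, 2, 0]
    - [0, 0, 2, 0]
    - [0, 0, 2, 0]
    - [0, 0, 0, 0]

```text
time: 5.9
tcp_pos: [0.4472, -0.0101, 0.0022]
orientation: [-180.0, 0.0, 60.0]
wrist_force: [-0.7, 0.4, -0.1]
gripper_width: 0.0255
grip_force: 0.0
```

>>> carry_out:
  steps:
    - [0, 0, 1, 0]
    - [0, 0, 1, 0]
    - [0, 0, 0, 0]

```text
time: 6.2
tcp_pos: [0.4472, -0.0101, 0.0001]
orientation: [-180.0, 0.0, 60.0]
wrist_force: [0.7, 0.5, -0.3]
gripper_width: 0.0251
grip_force: 0.0
```

>>> carry_out:
  steps:
    - [0, 0, 1, 0]
    - [0, 0, 0, 0]

```text
time: 6.4
tcp_pos: [0.4472, -0.0101, -0.0009]
orientation: [-180.0, 0.0, 60.0]
wrist_force: [0.4, -0.0, -0.5]
gripper_width: 0.0252
grip_force: 0.0
```

>>> carry_out:
  steps:
    - [0, 0, 1, 0]
    - [0, 0, 1, 0]
    - [0, 0, 1, 0]
    - [0, 0, 1, 0]
    - [0, 0, 0, 0]

```text
time: 6.9
tcp_pos: [0.4471, -0.0101, -0.005]
orientation: [-180.0, 0.0, 60.0]
wrist_force: [0.1, -0.4, -0.4]
gripper_width: 0.0251
grip_force: 0.0
```

>>> carry_out:
  steps:
    - [8, 0, 0, 0]
    - [8, 0, 0, 0]
    - [8, 0, 0, 0]
    - [8, 0, 0, 0]
    - [8, 0, 0, 0]

```text
time: 7.4
tcp_pos: [0.4677, 0.0253, -0.0048]
orientation: [180.0, -0.0, 60.0]
wrist_force: [0.4, -0.1, -1.1]
gripper_width: 0.0252
grip_force: 0.0
```

>>> carry_out:
  steps:
    - [10, 0, 0, 0]
    - [10, 0, 0, 0]
    - [10, 0, 0, 0]
    - [10, 0, 0, 0]
    - [6, 0, 0, 0]

```text
time: 7.9
tcp_pos: [0.4909, 0.0652, -0.0047]
orientation: [180.0, -0.0, 60.0]
wrist_force: [0.5, -0.3, -0.8]
gripper_width: 0.0254
grip_force: 0.0
```

```bash
python3 -c "
from h import *
go(.603,.267,-.005)
w=optics.snapshot('wrist');save(w,'w5')"
```

```text
t 7.9 tcp [ 0.4909  0.0652 -0.0047] yaw 60.0 w 0.025 F [ 0.5 -0.3 -0.8] -> tool mm [231.  -4.   0.] bay [ -89. -148.]
```

View pics/w5.png

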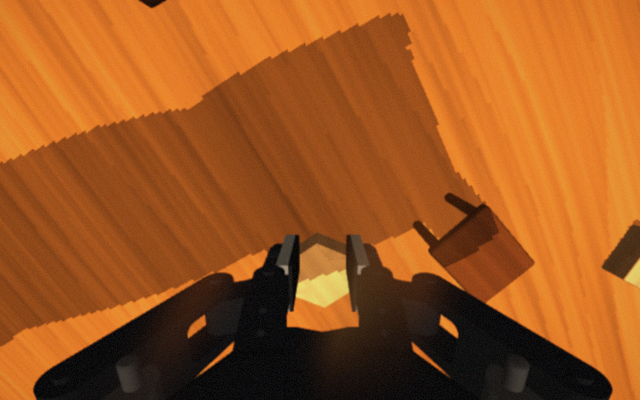

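The hex, at (321,265), is again between and behind the tips, apparently unmoved. I'll get the real tip height from the wrist camera geometry.

```bash
python3 -c "
from h import *
w=optics.snapshot('wrist')
Rm,o,f=cam(w);print(f,w['cx'],w['cy'],w['k1'],o,w['attitude'],Rm)
p=manip.sense();print(p['tcp_pos'],p['gripper_width'])
# project tcp, tcp +/-12.5 along tool y, for heights
M=R.from_euler('xyz',p['orientation'],degrees=True).as_matrix()
for dz in(0,-.01,-.02,-.03,-.05):
  for dy in(-.0125,.0125):
    for dx in(-.011,.011):
      c=Rm.T@(p['tcp_pos']+M@[dx,dy,dz]-o); print(dz,dy,dx,np.round([w['cx']+f*c[0]/c[2],w['cy']+f*c[1]/c[2]]),c[2].round(3))
for b in [(321,268)]: print(p2w(w,*b,.018))
s=optics.snapshot('side');a=s['color'][200:340,280:440,::-1];cv2.imwrite('pics/s6.png',cv2.resize(a,None,fx=4,fy=4))
"
```

```text
286.61426030739545 322.35046715080625 200.4105054194903 -0.04758272415403714 [0.52457352 0.12389893 0.17320434] [ 1.64574195e+02 -2.05311258e-02 -3.00630867e+01] [[ 8.65474288e-01 -4.82989255e-01 -1.32949751e-01]
 [-5.00953220e-01 -8.34248491e-01 -2.30380829e-01]
 [ 3.58335736e-04  2.65990290e-01 -9.63975641e-01]]
[ 0.49078895  0.064967   -0.0047031 ] 0.02510454604595471
0 -0.0125 -0.011 [304. 243.] 0.192
0 -0.0125 0.011 [303. 212.] 0.187
0 0.0125 -0.011 [341. 243.] 0.192
0 0.0125 0.011 [342. 212.] 0.187
-0.01 -0.0125 -0.011 [303. 250.] 0.183
-0.01 -0.0125 0.011 [302. 217.] 0.177
-0.01 0.0125 -0.011 [342. 250.] 0.183
-0.01 0.0125 0.011 [343. 217.] 0.177
-0.02 -0.0125 -0.011 [302. 257.] 0.173
-0.02 -0.0125 0.011 [301. 223.] 0.167
-0.02 0.0125 -0.011 [343. 257.] 0.173
-0.02 0.0125 0.011 [344. 222.] 0.167
-0.03 -0.0125 -0.011 [301. 265.] 0.164
-0.03 -0.0125 0.011 [300. 229.] 0.158
-0.03 0.0125 -0.011 [345. 265.] 0.164
-0.03 0.0125 0.011 [345. 229.] 0.158
-0.05 -0.0125 -0.011 [298. 284.] 0.144
-0.05 -0.0125 0.011 [297. 244.] 0.138
-0.05 0.0125 -0.011 [348. 284.] 0.144
-0.05 0.0125 0.011 [349. 244.] 0.138
[0.48129928 0.05064932]
```

View pics/s6.png

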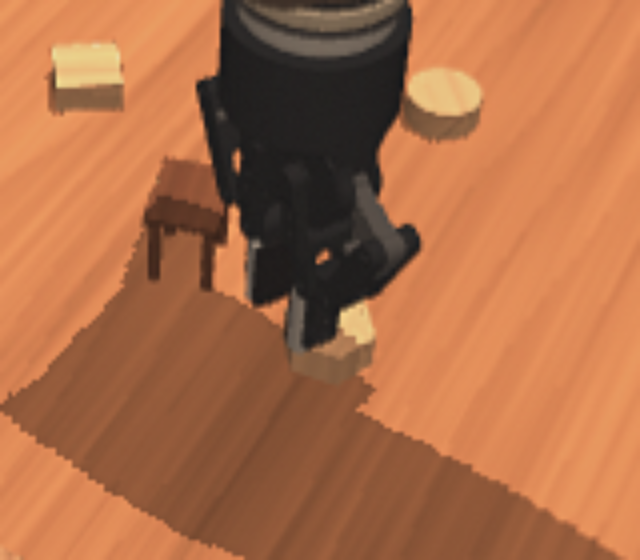

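The side view shows the two fingertips hanging above the hex at crop (302,345) and (262,303). I'll triangulate their height against the TCP pose.

```bash
python3 -c "
from h import *
s=optics.snapshot('side')
p=manip.sense()
M=R.from_euler('xyz',p['orientation'],degrees=True).as_matrix()
Rm,o,f=cam(s)
for dz in(0,-.01,-.02,-.03,-.04):
  for dy in(-.0125,.0125):
    for dx in(-.011,.011):
      c=Rm.T@(p['tcp_pos']+M@[dx,dy,dz]-o); q=np.array([s['cx']+f*c[0]/c[2],s['cy']+f*c[1]/c[2]]); print(dz,dy,dx,np.round((q-[280,200])*4))
"
```

```text
0 -0.0125 -0.011 [319. 375.]
0 -0.0125 0.011 [279. 393.]
0 0.0125 -0.011 [289. 340.]
0 0.0125 0.011 [249. 357.]
-0.01 -0.0125 -0.011 [321. 359.]
-0.01 -0.0125 0.011 [281. 378.]
-0.01 0.0125 -0.011 [290. 325.]
-0.01 0.0125 0.011 [250. 342.]
-0.02 -0.0125 -0.011 [323. 344.]
-0.02 -0.0125 0.011 [282. 362.]
-0.02 0.0125 -0.011 [291. 309.]
-0.02 0.0125 0.011 [251. 327.]
-0.03 -0.0125 -0.011 [324. 329.]
-0.03 -0.0125 0.011 [284. 347.]
-0.03 0.0125 -0.011 [293. 294.]
-0.03 0.0125 0.011 [253. 311.]
-0.04 -0.0125 -0.011 [326. 313.]
-0.04 -0.0125 0.011 [285. 331.]
-0.04 0.0125 -0.011 [294. 278.]
-0.04 0.0125 0.011 [254. 295.]
```

Both views put the real tips about 30 mm behind the reported TCP at this opening. I'll back off over the same line and lower in small, force-checked steps.

>>> carry_out:
  steps:
    - [0, 0, -20, 0]
    - [-40, 0, 0, 0]
    - [-44, 0, 0, 0]
    - [0, 0, 20, 0]
    - [0, 0, 0, 0]

```text
time: 8.6
tcp_pos: [0.4457, -0.009, -0.0064]
orientation: [-179.8, 0.1, 59.8]
wrist_force: [1.4, 0.3, 0.2]
gripper_width: 0.0254
grip_force: 0.0
```

>>> carry_out:
  steps:
    - [0, 0, 4, 0]
    - [0, 0, 4, 0]
    - [0, 0, 2, 0]
    - [0, 0, 2, 0]
    - [0, 0, 0, 0]

```text
time: 9.1
tcp_pos: [0.4483, -0.008, -0.017]
orientation: [-180.0, 0.0, 60.0]
wrist_force: [0.5, -0.2, 0.3]
gripper_width: 0.0249
grip_force: 0.0
```

>>> carry_out:
  steps:
    - [0, 0, 1, 0]
    - [0, 0, 1, 0]
    - [0, 0, 0, 0]

```text
time: 9.4
tcp_pos: [0.4482, -0.0084, -0.0188]
orientation: [-180.0, 0.0, 60.0]
wrist_force: [0.2, 1.0, -0.2]
gripper_width: 0.0255
grip_force: 0.0
```

>>> carry_out:
  steps:
    - [0, 0, 1, 0]
    - [0, 0, 1, 0]
    - [0, 0, 0, 0]

```text
time: 9.7
tcp_pos: [0.4481, -0.0084, -0.0209]
orientation: [-180.0, 0.0, 60.0]
wrist_force: [0.3, 1.2, -0.4]
gripper_width: 0.0251
grip_force: 0.0
```

>>> carry_out:
  steps:
    - [0, 0, 1, 0]
    - [0, 0, 1, 0]
    - [0, 0, 0, 0]

```text
time: 10.0
tcp_pos: [0.4481, -0.0083, -0.0229]
orientation: [-180.0, 0.0, 60.0]
wrist_force: [-0.5, -0.3, -0.2]
gripper_width: 0.0251
grip_force: 0.0
```

>>> carry_out:
  steps:
    - [0, 0, 1, 0]
    - [0, 0, 0, 0]

```text
time: 10.2
tcp_pos: [0.4482, -0.0084, -0.0239]
orientation: [-180.0, 0.0, 60.0]
wrist_force: [0.4, -0.4, -0.5]
gripper_width: 0.0252
grip_force: 0.0
```

>>> carry_out:
  steps:
    - [0, 0, 1, 0]
    - [0, 0, 0, 0]

```text
time: 10.4
tcp_pos: [0.4482, -0.0084, -0.0249]
orientation: [-180.0, 0.0, 60.0]
wrist_force: [0.9, 0.2, -0.5]
gripper_width: 0.0244
grip_force: 0.0
```

>>> carry_out:
  steps:
    - [0, 0, 1, 0]
    - [0, 0, 0, 0]

```text
time: 10.6
tcp_pos: [0.4482, -0.0084, -0.0259]
orientation: [-180.0, 0.0, 60.0]
wrist_force: [-0.4, -0.5, -0.2]
gripper_width: 0.0254
grip_force: 0.0
```

>>> carry_out:
  steps:
    - [8, 0, 0, 0]
    - [8, 0, 0, 0]
    - [8, 0, 0, 0]
    - [8, 0, 0, 0]
    - [8, 0, 0, 0]

```text
time: 11.1
tcp_pos: [0.4687, 0.027, -0.0258]
orientation: [-180.0, 0.0, 60.0]
wrist_force: [-0.7, 0.1, -0.0]
gripper_width: 0.0252
grip_force: 0.1
```

>>> carry_out:
  steps:
    - [8, 0, 0, 0]
    - [8, 0, 0, 0]
    - [8, 0, 0, 0]
    - [6, 0, 0, 0]
    - [0, 0, 0, 0]

```text
time: 11.6
tcp_pos: [0.4838, 0.0528, -0.0257]
orientation: [180.0, -0.0, 60.0]
wrist_force: [0.2, -0.1, 0.9]
gripper_width: 0.0251
grip_force: 0.0
```

```bash
cat >> h.py <<'E'
def wood(name,lo=(18,40,60),hi=(34,185,255),z=.016):
    s=optics.snapshot(name); c=cv2.cvtColor(s["color"],cv2.COLOR_RGB2HSV)
    m=cv2.inRange(c,lo,hi); n,l,st,ce=cv2.connectedComponentsWithStats(m)
    for i in range(1,n):
        if st[i,4]>50: print(name,st[i],np.round(ce[i]),np.round(p2w(s,*ce[i],z),3))
E
python3 -c "
from h import *
go(.603,.267,-.025)
wood('wrist');wood('side')
s=optics.snapshot('wrist');c=cv2.cvtColor(s['color'],cv2.COLOR_RGB2HSV)
for v in range(100,320,20): print(v,c[v,322])
"
```

```text
t 11.6 tcp [ 0.4838  0.0528 -0.0257] yaw 60.0 w 0.025 F [ 0.2 -0.1  0.9] -> tool mm [245.  -4.  -1.] bay [ -95. -161.]
wrist [277 236  17  39 218] [285. 254.] [0.467 0.063]
side [322 110  34   9 286] [339. 114.] [ 0.821 -0.536]
side [293 211  17   6  90] [301. 214.] [ 0.673 -0.065]
side [294 218  17   4  54] [301. 219.] [ 0.664 -0.049]
100 [ 12 211 157]
120 [ 12 224 157]
140 [ 12 211 156]
160 [ 14 176  90]
180 [ 16 172 209]
200 [ 15 171 197]
220 [ 15 175 203]
240 [ 15 174 194]
260 [ 12 199 147]
280 [ 14 210 221]
300 [ 14 208 232]
```

```bash
python3 -c "
from h import *
wood('wrist',(13,120,80),(20,190,255),.018)
s=optics.snapshot('wrist');print(p2w(s,322,170,.018),p2w(s,322,250,.018))
"
```

```text
wrist [ 282  159   81   90 5428] [323. 204.] [0.497 0.077]
[0.50543743 0.09143021] [0.48479585 0.05587699]
```

The hex is now at (0.496, 0.075), about 25 mm ahead of the TCP, so it is being pushed. I continue with it.

>>> carry_out:
  steps:
    - [8, 0, 0, 0]
    - [10, 0, 0, 0]
    - [12, 0, 0, 0]
    - [12, 0, 0, 0]
    - [12, 0, 0, 0]

```text
time: 12.35
tcp_pos: [0.511, 0.1001, -0.0257]
orientation: [180.0, -0.0, 60.0]
wrist_force: [0.1, -0.2, 0.4]
gripper_width: 0.0252
grip_force: 0.1
```

>>> carry_out:
  steps:
    - [12, 0, 0, 0]
    - [12, 0, 0, 0]
    - [12, 0, 0, 0]
    - [12, 0, 0, 0]
    - [12, 0, 0, 0]

```text
time: 12.85
tcp_pos: [0.5408, 0.1518, -0.0258]
orientation: [-180.0, 0.0, 60.0]
wrist_force: [0.0, -0.6, 0.0]
gripper_width: 0.0252
grip_force: 0.1
```

>>> carry_out:
  steps:
    - [12, 0, 0, 0]
    - [12, 0, 0, 0]
    - [12, 0, 0, 0]
    - [10, 0, 0, 0]
    - [8, 0, 0, 0]

```text
time: 13.35
tcp_pos: [0.5678, 0.1985, -0.0258]
orientation: [180.0, -0.0, 60.0]
wrist_force: [0.6, -0.9, 0.1]
gripper_width: 0.0253
grip_force: 0.1
```

```bash
python3 -c "
from h import *
go(.603,.267,-.025)
wood('wrist',(13,120,80),(20,190,255),.018)
"
```

```text
t 13.3 tcp [ 0.5678  0.1985 -0.0258] yaw 60.0 w 0.025 F [ 0.6 -0.9  0.1] -> tool mm [77. -4. -1.] bay [-28.  -7.]
wrist [   71     0   479   277 60587] [310. 109.] [0.599 0.264]
```

>>> carry_out:
  steps:
    - [10, 0, 0, 0]
    - [12, 0, 0, 0]
    - [12, 0, 0, 0]
    - [12, 0, 0, 0]
    - [7, 0, 0, 0]

```text
time: 13.9
tcp_pos: [0.5947, 0.2448, -0.0256]
orientation: [180.0, -0.0, 60.0]
wrist_force: [0.1, -0.4, -0.1]
gripper_width: 0.0251
grip_force: 0.1
```

>>> carry_out:
  steps:
    - [0, 0, 0, 0]
    - [-12, 0, 0, 0]
    - [-20, 0, 0, 0]
    - [0, 0, -40, 0]
    - [0, 0, -45, 0]

```text
time: 14.4
tcp_pos: [0.5744, 0.2137, 0.057]
orientation: [-179.7, 0.3, 59.9]
wrist_force: [1.3, -0.1, -0.0]
gripper_width: 0.0252
grip_force: 0.0
```

>>> carry_out:
  steps:
    - [-48, 0, 0, 0.14]
    - [-48, 0, 0, 0]
    - [-48, 0, 0, 0]
    - [-48, 0, 0, 0]
    - [-48, 0, 0, 0]

```text
time: 14.9
tcp_pos: [0.433, 0.0215, 0.0588]
orientation: [-180.0, 0.0, 52.0]
wrist_force: [1.2, -0.4, -0.1]
gripper_width: 0.0254
grip_force: 0.0
```

```bash
python3 -c "
from h import *
go(.4946,-.1865,.06)
s=optics.snapshot('top')
for b in blanks(s): print(b[0],b[2],b[3],bay(*b[2]))
cv2.imwrite('pics/c9.png',cv2.resize(s['color'][130:330,150:390,::-1],None,fx=3,fy=3))
"
```

```text
t 14.9 tcp [0.433  0.0215 0.0588] yaw 52.0 w 0.025 F [ 1.2 -0.4 -0.1] -> tool mm [-126.  177.   -1.] bay [-142. -198.]
[200. 184.] [0.6555 0.2473] [40. 71.] [54. 52.]
[316. 179.] [ 0.6692 -0.0627] [35. 36.] [ 102. -255.]
[190. 202.] [0.6051 0.2716] [44. 59.] [ 1. 70.]
[211. 211.] [0.5834 0.2165] [30. 53.] [-14.  13.]
[194. 224.] [0.5475 0.2583] [33. 47.] [-55.  51.]
[188. 238.] [0.511  0.2719] [27. 50.] [-92.  60.]
[345. 245.] [ 0.4947 -0.1386] [36. 36.] [ -63. -350.]
```

>>> carry_out:
  steps:
    - [0, 0, 0, -0.1326]
    - [0, 0, 0, -0.1326]
    - [0, 0, 0, -0.1326]
    - [0, 0, 0, -0.1326]
    - [0, 0, 0, -0.1326]

```text
time: 15.45
tcp_pos: [0.4344, 0.0225, 0.0588]
orientation: [-180.0, 0.0, 90.2]
wrist_force: [0.1, 0.5, 0.1]
gripper_width: 0.025
grip_force: 0.0
```

>>> carry_out:
  steps:
    - [-42, 12.3, 0, 0]
    - [-42, 12.3, 0, 0]
    - [-42, 12.3, 0, 0]
    - [-42, 12.3, 0, 0]
    - [-43, 12.3, 0, 0]

```text
time: 15.95
tcp_pos: [0.4958, -0.1899, 0.059]
orientation: [-180.0, -0.0, 89.9]
wrist_force: [0.5, -0.2, 0.0]
gripper_width: 0.0252
grip_force: 0.0
```

```bash
python3 -c "
from h import *
go(.4946,-.190,-.0258)
wood('wrist',(13,120,80),(34,190,255),.018)
"
```

```text
t 15.9 tcp [ 0.4958 -0.1899  0.059 ] yaw 89.9 w 0.025 F [ 0.5 -0.2  0. ] -> tool mm [-0. -1. 85.] bay [ -56. -401.]
wrist [ 534    1   63   75 2647] [565.  37.] [ 0.67  -0.062]
wrist [ 297  116   53   53 2181] [323. 142.] [ 0.496 -0.137]
```

>>> carry_out:
  steps:
    - [0, 0, 35, 0]
    - [0, 0, 35, 0]
    - [0, 0, 10, 0]
    - [0, 0, 5, 0]
    - [0, 0, 0, 0]

```text
time: 16.5
tcp_pos: [0.4967, -0.188, -0.0254]
orientation: [180.0, 0.0, 89.9]
wrist_force: [0.4, 0.5, 0.1]
gripper_width: 0.0253
grip_force: 0.0
```

>>> carry_out:
  steps:
    - [8, 0, 0, 0]
    - [8, 0, 0, 0]
    - [8, 0, 0, 0]
    - [8, 0, 0, 0]
    - [10, 0, 0, 0]

```text
time: 17.0
tcp_pos: [0.4972, -0.1453, -0.0253]
orientation: [179.9, 0.0, 90.0]
wrist_force: [0.2, -0.2, 0.3]
gripper_width: 0.0252
grip_force: 0.2
```

>>> carry_out:
  steps:
    - [12, 0, 0, 0]
    - [12, 0, 0, 0]
    - [12, 0, 0, 0]
    - [12, 0, 0, 0]
    - [10, 0, 0, 0]

```text
time: 17.5
tcp_pos: [0.4968, -0.0867, -0.0258]
orientation: [-180.0, -0.0, 90.0]
wrist_force: [0.3, -0.1, -0.4]
gripper_width: 0.0254
grip_force: 0.2
```

```bash
python3 -c "
from h import *
go(.492,.033,-.0258)
wood('wrist',(13,120,80),(34,190,255),.018)
"
```

```text
t 17.5 tcp [ 0.4968 -0.0867 -0.0258] yaw 90.0 w 0.025 F [ 0.3 -0.1 -0.4] -> tool mm [120.  -5.  -0.] bay [ -66. -298.]
wrist [ 282  164   81   83 5084] [322. 206.] [ 0.497 -0.059]
wrist [ 588  182   52   72 2156] [621. 217.] [ 0.653 -0.065]
```

>>> carry_out:
  steps:
    - [10, -0.5, 0, 0]
    - [12, -0.5, 0, 0]
    - [12, -0.5, 0, 0]
    - [12, -0.5, 0, 0]
    - [12, -0.5, 0, 0]

```text
time: 18.05
tcp_pos: [0.4944, -0.0289, -0.0258]
orientation: [-180.0, -0.0, 89.9]
wrist_force: [0.5, -0.1, -0.4]
gripper_width: 0.0251
grip_force: 0.1
```

>>> carry_out:
  steps:
    - [12, -0.5, 0, 0]
    - [12, -0.5, 0, 0]
    - [12, 0, 0, 0]
    - [12, 0, 0, 0]
    - [12, 0, 0, 0]

```text
time: 18.55
tcp_pos: [0.4935, 0.031, -0.0257]
orientation: [180.0, -0.0, 89.9]
wrist_force: [0.1, -0.1, 0.7]
gripper_width: 0.025
grip_force: 0.1
```

>>> carry_out:
  steps:
    - [10, 0, 0, 0.05]
    - [10, 0, 0, 0.05]
    - [10, 0, 0, 0.05]
    - [10, 0, 0, 0.05]
    - [10, 0, 0, 0.04]

```text
time: 19.05
tcp_pos: [0.4985, 0.0806, -0.0258]
orientation: [-180.0, 0.0, 76.1]
wrist_force: [-0.4, 0.3, -0.1]
gripper_width: 0.0254
grip_force: 0.1
```

```bash
python3 -c "
from h import *
go(.5436,.2732,-.0258)
wood('wrist',(13,120,80),(34,190,255),.018)
"
```

```text
t 19.1 tcp [ 0.4985  0.0806 -0.0258] yaw 76.1 w 0.025 F [-0.4  0.3 -0.1] -> tool mm [198.  -3.  -0.] bay [ -83. -132.]
wrist [ 282  164   82   82 5145] [322. 206.] [0.505 0.108]
wrist [ 600  354   40   46 1133] [625. 380.] [ 0.669 -0.056]
```

>>> carry_out:
  steps:
    - [10, 0, 0, 0]
    - [12, 0, 0, 0]
    - [12, 0, 0, 0]
    - [12, 0, 0, 0]
    - [12, 0, 0, 0]

```text
time: 19.6
tcp_pos: [0.5126, 0.1371, -0.0258]
orientation: [180.0, -0.0, 76.2]
wrist_force: [-0.7, 0.8, -0.5]
gripper_width: 0.0249
grip_force: 0.1
```

>>> carry_out:
  steps:
    - [12, 0, 0, 0]
    - [12, 0, 0, 0]
    - [12, 0, 0, 0]
    - [12, 0, 0, 0]
    - [12, 0, 0, 0]

```text
time: 20.1
tcp_pos: [0.527, 0.1952, -0.0258]
orientation: [180.0, 0.0, 76.2]
wrist_force: [-0.6, 0.1, 0.2]
gripper_width: 0.0255
grip_force: 0.1
```

>>> carry_out:
  steps:
    - [12, 0, 0, 0]
    - [12, 0, 0, 0]
    - [12, 0, 0, 0]
    - [10, 0, 0, 0]
    - [6, 0, 0, 0]

```text
time: 20.6
tcp_pos: [0.5394, 0.2457, -0.0258]
orientation: [180.0, -0.0, 76.2]
wrist_force: [0.1, 0.0, 0.2]
gripper_width: 0.0254
grip_force: 0.1
```

>>> carry_out:
  steps:
    - [0, 0, 0, 0]
    - [-12, 0, 0, 0]
    - [-20, 0, 0, 0]
    - [0, 0, -40, 0]
    - [0, 0, -45, 0]

```text
time: 21.1
tcp_pos: [0.5286, 0.2113, 0.0574]
orientation: [-179.6, 0.2, 76.1]
wrist_force: [-0.3, -0.4, 1.2]
gripper_width: 0.0251
grip_force: 0.0
```

>>> carry_out:
  steps:
    - [-10, 0, 0, -0.1]
    - [-20, 0, 0, -0.14]
    - [0, 0, 0, 0]

```text
time: 21.4
tcp_pos: [0.5257, 0.1817, 0.0594]
orientation: [-180.0, 0.0, 89.8]
wrist_force: [-0.3, 0.5, -0.7]
gripper_width: 0.0253
grip_force: 0.0
```

```bash
python3 -c "
from h import *
go(.6692,-.1147,.0592)
wood('wrist',(13,60,80),(34,160,255),.018)
"
```

```text
t 21.4 tcp [0.5257 0.1817 0.0594] yaw 89.8 w 0.025 F [-0.3  0.5 -0.7] -> tool mm [-296.  144.    0.] bay [-68. -28.]
wrist [367  10  17  28 204] [374.  23.] [0.562 0.315]
wrist [319  14  17  33 216] [325.  28.] [0.528 0.312]
wrist [340  17  17  12  80] [349.  23.] [0.544 0.315]
wrist [449  17  10  12  77] [454.  22.] [0.617 0.317]
wrist [396  20  13  11  70] [401.  26.] [0.58  0.314]
wrist [443  29  20  15  96] [451.  36.] [0.616 0.308]
wrist [385  32  34  12 172] [400.  36.] [0.58  0.307]
wrist [526  32  13  30 178] [531.  47.] [0.676 0.302]
wrist [479  36  14  33 185] [485.  50.] [0.641 0.299]
wrist [423  39  16  11  84] [430.  44.] [0.601 0.302]
wrist [551  41  14  13  78] [556.  48.] [0.695 0.302]
wrist [392  48  12  19 121] [397.  58.] [0.579 0.293]
wrist [ 318   51   63   34 1107] [348.  69.] [0.544 0.285]
wrist [540  55  25  16 124] [550.  61.] [0.691 0.293]
wrist [289  60  33  27 227] [303.  74.] [0.512 0.282]
wrist [418  62  48  18 267] [441.  71.] [0.611 0.285]
wrist [544  70  12  19 104] [549.  80.] [0.693 0.28 ]
wrist [524  73  10  10  58] [529.  77.] [0.677 0.281]
wrist [285  77  15  15  79] [292.  85.] [0.504 0.275]
wrist [476  76  23  20 141] [485.  84.] [0.645 0.276]
wrist [451  78  26  62 564] [463. 108.] [0.63  0.259]
wrist [530  90   6  18  60] [532.  98.] [0.682 0.267]
wrist [541  93  14  11  65] [548.  98.] [0.694 0.267]
wrist [480  95  33  45 346] [500. 115.] [0.659 0.254]
wrist [510 122   9  14  70] [514. 127.] [0.671 0.245]
wrist [522 129  12  16  67] [527. 136.] [0.683 0.239]
wrist [456 144  15  14  80] [463. 149.] [0.633 0.229]
wrist [527 154  11  10  60] [532. 157.] [0.69  0.223]
wrist [452 162  13  14  75] [456. 168.] [0.63  0.214]
wrist [466 162  13  11  65] [473. 167.] [0.643 0.215]
```

>>> carry_out:
  steps:
    - [-42, 20.5, 0, 0]
    - [-42, 20.5, 0, 0]
    - [-42, 20.5, 0, 0]
    - [-42, 20.5, 0, 0]
    - [-42, 20.5, 0, 0]

```text
time: 21.95
tcp_pos: [0.6288, -0.0275, 0.0587]
orientation: [-180.0, -0.0, 89.8]
wrist_force: [1.3, 0.1, 0.4]
gripper_width: 0.0248
grip_force: 0.0
```

>>> carry_out:
  steps:
    - [-42, 20.5, 0, 0]
    - [-44, 20.5, 0, 0]
    - [0, 0, 0, 0]
    - [0, 0, 30, 0]
    - [0, 0, 30, 0]

```text
time: 22.45
tcp_pos: [0.6702, -0.1122, -0.0007]
orientation: [179.9, 0.0, 89.8]
wrist_force: [-0.6, 0.8, -1.0]
gripper_width: 0.0253
grip_force: 0.0
```

```bash
python3 -c "
from h import *
go(.6692,-.1147,-.0258)
wood('wrist',(13,120,80),(34,190,255),.018)
"
```

```text
t 22.4 tcp [ 0.6702 -0.1122 -0.0007] yaw 89.8 w 0.025 F [-0.6  0.8 -1. ] -> tool mm [-3. -1. 25.] bay [ 109. -304.]
wrist [ 278  107   90   90 4263] [323. 152.] [ 0.671 -0.061]
```

>>> carry_out:
  steps:
    - [0, 0, 15, 0]
    - [0, 0, 8, 0]
    - [0, 0, 2, 0]
    - [0, 0, 0, 0]

```text
time: 22.9
tcp_pos: [0.6701, -0.1119, -0.0251]
orientation: [179.9, 0.0, 89.9]
wrist_force: [0.5, 1.2, 0.5]
gripper_width: 0.0253
grip_force: 0.0
```

>>> carry_out:
  steps:
    - [6, 0, 0, 0]
    - [6, 0, 0, 0]
    - [8, 0, 0, 0]
    - [8, 0, 0, 0]
    - [8, 0, 0, 0]

```text
time: 23.4
tcp_pos: [0.6697, -0.0751, -0.0255]
orientation: [180.0, 0.0, 90.0]
wrist_force: [-0.1, -0.1, 0.8]
gripper_width: 0.025
grip_force: 0.2
```

>>> carry_out:
  steps:
    - [8, 0, 0, 0]
    - [10, 0, 0, 0]
    - [10, 0, 0, 0]
    - [10, 0, 0, 0]
    - [10, 0, 0, 0]

```text
time: 23.9
tcp_pos: [0.6696, -0.027, -0.0258]
orientation: [-180.0, -0.0, 90.0]
wrist_force: [0.1, -0.2, 0.1]
gripper_width: 0.0252
grip_force: 0.2
```

```bash
python3 -c "
from h import *
go(.6628,.26,-.0258)
wood('wrist',(13,120,80),(34,190,255),.018)
"
```

```text
t 23.9 tcp [ 0.6696 -0.027  -0.0258] yaw 90.0 w 0.025 F [ 0.1 -0.2  0.1] -> tool mm [287.  -7.   0.] bay [  99. -219.]
wrist [ 272  160  101  100 5363] [322. 211.] [ 0.669 -0.002]
```

>>> carry_out:
  steps:
    - [10, 0, 0, 0]
    - [12, 0, 0, 0]
    - [12, 0, 0, 0]
    - [12, 0, 0, 0]
    - [12, 0, 0, 0]

```text
time: 24.45
tcp_pos: [0.6696, 0.0312, -0.0258]
orientation: [-180.0, -0.0, 90.0]
wrist_force: [0.5, 0.0, -0.0]
gripper_width: 0.0249
grip_force: 0.1
```

>>> carry_out:
  steps:
    - [12, 0, 0, 0]
    - [12, 0, 0, 0]
    - [12, 0, 0, 0]
    - [12, 0, 0, 0]
    - [12, 0, 0, 0]

```text
time: 24.95
tcp_pos: [0.6697, 0.091, -0.0258]
orientation: [-180.0, 0.0, 89.9]
wrist_force: [0.0, -0.0, 0.2]
gripper_width: 0.0249
grip_force: 0.1
```

>>> carry_out:
  steps:
    - [12, 0, 0, 0]
    - [12, 0, 0, 0]
    - [12, 0, 0, 0]
    - [12, 0, 0, 0]
    - [12, 0, 0, 0]

```text
time: 25.45
tcp_pos: [0.6698, 0.151, -0.0258]
orientation: [-180.0, 0.0, 89.9]
wrist_force: [1.3, -0.1, 0.1]
gripper_width: 0.0252
grip_force: 0.1
```

```bash
python3 -c "
from h import *
go(.669,.26,-.0258)
s=optics.snapshot('wrist');c=cv2.cvtColor(s['color'],cv2.COLOR_RGB2HSV)
for v in range(120,280,12): print(v,c[v,322],end=' ')
"
```

```text
t 25.4 tcp [ 0.6698  0.151  -0.0258] yaw 89.9 w 0.025 F [ 1.3 -0.1  0.1] -> tool mm [109.  -1.   0.] bay [ 79. -42.]
120 [ 12 188 160] 132 [ 13 184 208] 144 [ 13 189 166] 156 [ 13 184 159] 168 [ 15 169 186] 180 [ 15 173 195] 192 [ 15 171 188] 204 [ 16 171 171] 216 [ 15 180 190] 228 [ 15 168 197] 240 [ 14 171 192] 252 [ 14 172 182] 264 [ 12 212 143] 276 [ 12 199 145]
```

>>> carry_out:
  steps:
    - [12, 0, 0, 0]
    - [12, 0, 0, 0]
    - [12, 0, 0, 0]
    - [12, 0, 0, 0]
    - [12, 0, 0, 0]

```text
time: 26.0
tcp_pos: [0.6698, 0.2111, -0.0258]
orientation: [180.0, -0.0, 89.9]
wrist_force: [-0.1, 0.0, -0.1]
gripper_width: 0.0251
grip_force: 0.1
```

>>> carry_out:
  steps:
    - [10, 0, 0, 0]
    - [8, 0, 0, 0]
    - [5, 0, 0, 0]
    - [0, 0, 0, 0]
    - [-12, 0, 0, 0]

```text
time: 26.5
tcp_pos: [0.6698, 0.2217, -0.0257]
orientation: [180.0, -0.0, 90.0]
wrist_force: [-0.4, -0.5, -0.0]
gripper_width: 0.0251
grip_force: 0.0
```

>>> carry_out:
  steps:
    - [-20, 0, 0, 0]
    - [0, 0, -40, 0]
    - [0, 0, -45, 0]
    - [-45, 0, -20, 0]
    - [-45, 0, 0, 0]

```text
time: 27.0
tcp_pos: [0.6731, 0.1088, 0.0853]
orientation: [179.4, 0.0, 90.0]
wrist_force: [-0.6, -0.2, -0.2]
gripper_width: 0.025
grip_force: 0.0
```

>>> carry_out:
  steps:
    - [-45, 0, 0, 0]
    - [-45, -45, 0, 0]
    - [-45, -45, 0, 0]
    - [-30, -40, 0, 0]
    - [0, 0, 0, 0]

```text
time: 27.5
tcp_pos: [0.5522, -0.0385, 0.0768]
orientation: [-179.6, -0.0, 89.6]
wrist_force: [1.0, 0.1, -0.1]
gripper_width: 0.0253
grip_force: 0.0
```

```bash
python3 -c "
from h import *
go(.45,-.1,.1)
s=optics.snapshot('top')
cv2.imwrite('pics/fin.png',cv2.resize(s['color'][110:280,140:400,::-1],None,fx=3,fy=3,interpolation=cv2.INTER_CUBIC))
"
```

```text
t 27.5 tcp [ 0.5522 -0.0385  0.0768] yaw 89.6 w 0.025 F [ 1.   0.1 -0.1] -> tool mm [ -62. -102.  -22.] bay [ -17. -244.]
```

View pics/fin.png

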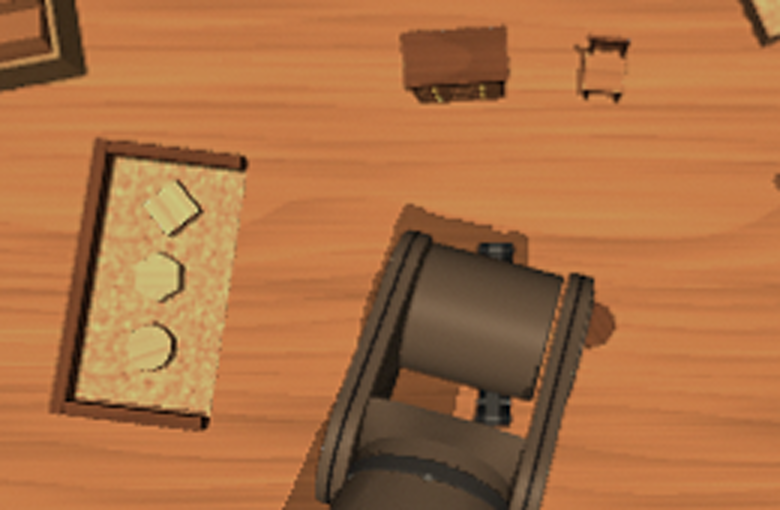

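The top view shows the square (172,207), hex (160,277) and disc (152,347) all well inside the bay. The chest and chair are where they were. I raise the arm and hand in, comparing the table and footstool with the first picture on the way.

>>> carry_out:
  steps:
    - [-40, -25, -30, 0]
    - [-40, -25, -30, 0]
    - [-40, 0, -30, 0]
    - [-40, 0, 0, 0]
    - [0, 0, 0, 0]

```text
time: 28.05
tcp_pos: [0.5154, -0.1916, 0.1656]
orientation: [179.7, 0.2, 89.7]
wrist_force: [0.2, 0.2, -0.2]
gripper_width: 0.0252
grip_force: 0.0
```

>>> carry_out:
  steps:
    - [-40, 0, 0, 0]
    - [-40, 0, 0, 0]
    - [0, 0, 0, 0]
    - [0, 0, 0, 0]
    - [0, 0, 0, 0]

```text
time: 28.55
tcp_pos: [0.514, -0.265, 0.1625]
orientation: [-180.0, -0.1, 90.0]
wrist_force: [-0.7, -1.2, 0.9]
gripper_width: 0.0251
grip_force: 0.0
```

```bash
python3 -c "
from h import *
a=cv2.imread('pics/top0.png').astype(int); s=optics.snapshot('top'); b=s['color'][:,:,::-1].astype(int); d=abs(a-b).sum(2)
for n,(u,v) in dict(tea=(282,218),foot=(336,217),chest=(292,131),chair=(341,132),jar=(446,241),mug=(435,173)).items(): print(n,d[v-14:v+14,u-14:u+14].mean().round(1))
go(.5,0,.1); print(ticket.close_job())
"
```

```text
tea 29.5
foot 67.5
chest 22.6
chair 31.3
jar 185.2
mug 33.8
t 28.6 tcp [ 0.514  -0.2648  0.1626] yaw 90.0 w 0.025 F [0.4 0.3 0.3] -> tool mm [265. -14.  63.] bay [ -29. -473.]
the job is handed in; nothing more can be done
None
```

The job is handed in at 28.6 s: the final top view shows all three blanks lying flat well inside the bay. The tea table, chest, chair and mug matched the first picture; the footstool and jar differed, probably because the arm or its shadow was over them, so I couldn't confirm those two.

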